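Turn the eccentric lock low, then close the follower slide on the block

TASK

The slide of the cam fixture is barred by its eccentric cam. With closed fingertips, push the upright post of the cam lever round the pivot, either way, until the lever rests by the stop pin on the far side and the cam's low point faces the slide's roller; only then push the slide's rear tab fully forward, home to its stop, so that it seats the drilled block squarely against the fence. Grasp and lift nothing, touch the block only with the slide, and leave all the other loose parts where they are.

Things in the scene. Friction and masses are not known exactly. Their poses are not given: they have to be found in the camera images.
- cam_fixture: Steel clamping fixture fixed to the table: base plate 250 (x) x 200 (y) x 8 mm. Origin at the centre of its underside, on the table; x is FORWARD, the way the slide travels (roughly away from the robot), y left, z up. Offsets elsewhere are in this frame, heights from the table. Slide, block and fence stand in line on the left half (y = 45 mm), the cam on the right half (y = -45 mm).
- cam_pivot (a point): The cam's upright pivot, at x 25, y -45, z 40 mm. The cam is a steel disc 60 mm across, z 34 to 46 mm, set 11 mm off the pivot towards its lever: the high point of its rim (41 mm from the pivot) lies under the lever, the low point (19 mm) opposite. While the high point faces the roller, the slide stops 20 mm short of home; with the low point there it is free.
- cam (a joint): Turn of the cam, rad, counterclockwise from above positive. At 0 the lever points rearward (-x) and the high point bars the roller; the lever's direction is (-cos q, -sin q). It turns to +2.91 or -2.91, where the lever meets one or other side of the stop pin and the low point faces the roller. Stiff (0.25 N m, 5 N at the post), stays where left. Starts between -1.3 and 1.3.
- lever_post (a point): The upright round post on the end of the cam's flat lever, 12 mm across; the point is on its axis at z 75, its top at z 95 mm. It runs round the pivot at 55 mm radius. The lever below is 14 mm wide, its top at z 54. Fingertips at z 60 to 70 mm can push the post all the way round, either way, above everything else on the fixture.
- stop_pin (a point): Top of the thin upright stop pin, 7 mm across, fixed straight forward of the pivot at x 72, y -45, z 55 mm: the lever stops against its side.
- slide (a joint): Forward travel of the follower slide, m: 0 fully back, 0.05 home at its stop. Drags (2.5 N), stays where left, starts between 0 and 0.012. It is a bare steel bar along x at y 45 mm with a push tab at its rear, a pusher pad at its front (50 mm wide, top z 45, front face at x -5.5 mm at travel 0) and a cross arm to the right with the follower roller. Fixed rails beside it, top z 32.
- push_tab (a point): Middle of the rear face of the slide's push tab, x -105, y 45, z 35 mm at travel 0; moves with the slide. The tab is an upright plate 10 mm thick (x), 50 mm wide (y), z 9 to 61 mm; the space behind it is free, and the rear face is pushed along +x.
- follower_roller (a point): Centre of the follower roller at the end of the slide's cross arm, 16 mm across, x -54, y -45, z 40 mm at travel 0; moves with the slide straight towards the cam pivot.
- fence (a point): Middle of the rear face of the fixed fence, an upright bar at x 95 mm, y 10 to 80, top z 44 mm: the block is seated against this face.
- block: The work: dark steel block with a hole in its top, 50 (its x) x 62 (its y) x 36 mm, 0.6 to 1 kg, loose on the base plate (top z 8 mm) between the slide's pad and the fence, 10 to 25 mm short of the fence. Origin at the centre of its underside; seated, it lies at x 70 mm of the fixture.
- tall_bolt: Bystander, to be left alone: bare steel hexagon bolt standing on its head on the base plate, 24x21x49 mm; origin at the centre of its underside.
- big_nut: Bystander, to be left alone: large hexagon nut lying flat on the base plate, 43x37x19 mm; origin at the centre of its underside.
- tube_stub: Bystander, to be left alone: piece of steel tube standing on end on the table to the left of the fixture, 45 mm across, 62 mm high; origin at the centre of its underside.
- flange: Bystander, to be left alone: round pipe flange with a raised hub lying on the table further left, 90 mm across, 24 mm high; origin at the centre of its underside.
- bar_end: Bystander, to be left alone: short solid round bar end standing on the table to the right of the fixture, 22 mm across, 30 mm high; origin at the centre of its underside.
Mind the look-alikes: they are no part of the job. Leave any red look-alike of the block alone.

How it is judged:
On the way, in this order (a step that is already met when the one before it is completed fails the run):
1. the cam is turned to its low point while the slide is still back ((value of joint cam above 2.6 rad or value of joint cam below -2.6 rad) and value of joint slide below 0.022 m), for 0.2 s.
2. the slide is pushed fully home (value of joint slide above 0.047 m and (value of joint cam above 2.6 rad or value of joint cam below -2.6 rad)), for 0.2 s.
At the end, for the whole second after the job is handed in: The cam is within about 0.5 rad of its low point (more than 2.6 rad either way), the slide is within 3 mm of its home stop and at rest, and the block lies flat on the base plate, within 2.5 mm of the fence and square to it within 0.06 rad (all of step 2 and velocity of joint slide below 0.005 m/s and x of block in the frame of cam_fixture above 0.0675 m and y of block in the frame of cam_fixture between 0.033 and 0.057 m and z of block in the frame of cam_fixture below 0.011 m and angle between the x axis of block and the x axis of cam_fixture, either way round below 0.06 rad and linear speed of block below 0.01 m/s); the robot touches nothing.
It fails at once if the slide is pushed more than 22 mm forward while the cam is not at its low point (value of joint slide above 0.022 m and not (value of joint cam above 2.5 rad or value of joint cam below -2.5 rad)).
It fails at once if the block is lifted (z of block in the frame of cam_fixture above 0.018 m).
It fails at once if the robot touches the block (contact force between any of the fingers, the arm and block above 1 N).
It fails at once if a bystander is moved by more than 15 mm or lifted (distance of any of tall_bolt, big_nut, tube_stub, flange, bar_end from where it was at the start of the episode above 0.015 m).
It also fails if it takes over 48 s, if anything falls off the work surface, if the arm or the gripper's body presses on something with over 40 N, if the wrist force passes 120 N, or if a joint passes its speed limit or range.

ROBOT

A 6-joint arm with a two-finger parallel gripper is mounted at the origin on a cart in front of the work surface, level with it; the furniture and walls round the work are solid. World frame = base frame: x ahead of the robot, y to its left, z up, the work surface at z = 0. Lengths are in m, angles in rad, forces in N, time in s.
With the tool pointing down it reaches from about 0.375 to 0.9 m from the base axis. Payload 3.1 kg.
Tool frame: the origin (TCP) lies at the very end of the fingers, on their centre line; the grasp point (between the pads) lies 19 mm behind it (grip_depth is the distance from the TCP to the grasp point, in m); z points along the fingers, y is the line along which they close (so a half turn about z gives the same grasp; the last joint's range is limited). The gripper opens to 85 mm and grips with 20 to 120 N. Pads are 22 mm wide; open, the fingers measure 114 mm over their backs; the gripper's body (76 mm by 85 mm) begins 54 mm behind the grasp point. The pads swing forward as they close: fully open they stand 13 mm farther back than shut.
Start: joints at [-1.315, 0.527, 1.433, -0, 1.181, -0.178], TCP at [0.263, -0.567, 0.231] pointing down, gripper open.
Joint ranges: [-3.08, 3.08], [-0.75, 2.2], [0.22, 2.44], [-1.43, 4.57], [0, 2.65], [-2.85, 2.85]. Speed limits (rad/s): [2.79, 2.79, 3.14, 3.14, 3.14, 3.14].

INTERFACE

Orientations are given as a unit quaternion [x, y, z, w].
In Python, from station import * gives the robot as it stands.
- The arm moves only by the tool apply_moves, never from a script. Its argument "plan" is a list of rows, each a list of 7 numbers: the shift along the tool's x, y, z in m, then the turn, a rotation vector about the tool's x, y, z in rad, then the gripper command: -1 is fully open, 1 is shut, values between are in proportion. In form: [[dx, dy, dz, wx, wy, wz, jaw], ...]. A call has 1 to 8 rows; each row shifts and turns the commanded pose from where the row before left it, along the tool's axes as they then stand; what a row does not reach is not made up. A row lasts 1/8 s, in which the tool goes at most 62.5 mm and 10.7 degrees, less where a joint would pass 70% of its speed; a pose out of reach is approached as far as the arm can. A call is refused whole if a number of a shift passes 0.0625 or a number of a turn 0.188, either way. A call with a gripper value outside its range is refused whole. The fingers move at their own pace and stop on an object; "force" is the grip in N (left out, the last holds). Time passes only in rows, so rows that do not move let the fingers close. It gives the time, the measured TCP pose, the force, the opening and the grip force at its end, in the units of the state.
- sense(): the state, without advancing time (a new reading comes with each control period).
- snapshot(name): name is "side" or "top"; returns the picture (480x640x3 uint8, red, green, blue); there is no depth.
- calibration(name): a dict with "camera_matrix" (3x3 intrinsics, pixels), "R" (3x3) and "t" (3): a world point X has camera coordinates R X + t. Camera axes: x right, y down, z forward; pixel columns grow to the right and rows downward; lengths in m; the calibration is good to about 2 mm. A picture is of the moment at which its call begins. calibration takes no time and is no camera call.
- sign_off(): hands the job in; it is judged then, once.
The state is a dict: "t": time; "q": joint angles; "qd": joint speeds; "tau": joint torques, N m; "tcp_pos": TCP position; "tool_rot": TCP orientation; "force": force on the tool from outside, world axes, zero at the start; "ft_torque": the same for the moment, N m; "finger_gap": opening from 0.0 (shut) to 1.0 (fully open); "gripper_force": force on a finger pad.
Only numpy, scipy, OpenCV 4.12 (cv2) and the standard library are available. Lean on these libraries where they do the work, as an engineer would, in place of code of your own. Each camera call takes 0.05 s, during which the arm holds its last target. There are 200 camera calls.

## Working session

There is one attempt and no reset: what is moved stays moved. The work goes in short steps, Python scripts to look and compute and a tool call to move; the robot and the scene stay as the last step left them, time stands still between calls to the robot, and variables do not carry over. Pictures are saved under pics/ and viewed, at most 10 in all, crops included, and the job is handed in when it is done.

Besides the shell and the picture viewer there is one more tool, called after "Call:" as name([rows], argument=value, ...), one row to a line, values as JSON. apply_moves: Moves the arm, as the interface text tells. Its arguments: {"type":"object","properties":{"plan":{"type":"array"},"force":{"type":"number"}},"required":["plan"]}

```bash
mkdir -p pics; python3 - <<'E'
from station import *
import cv2
for n in("side","top"):
    cv2.imwrite(f"pics/{n}0.png",snapshot(n)[:,:,::-1]); c=calibration(n); print(n,c)
print(sense())
E
```

```text
side {'camera_matrix': array([[621.2461201 ,   0.        , 331.16798228],
       [  0.        , 621.2461201 , 236.90204737],
       [  0.        ,   0.        ,   1.        ]]), 'R': array([[ 0.97884637, -0.20432967, -0.01044851],
       [-0.0784151 , -0.32750067, -0.94159141],
       [ 0.18897316,  0.92249265, -0.33659537]]), 't': array([-0.61852293,  0.13467847,  1.19343995])}
top {'camera_matrix': array([[464.56171516,   0.        , 328.10950427],
       [  0.        , 464.56171516, 246.68839588],
       [  0.        ,   0.        ,   1.        ]]), 'R': array([[ 0.01676181, -0.99980783,  0.01016591],
       [-0.98657399, -0.01819017, -0.16229875],
       [ 0.16245248, -0.007309  , -0.9866893 ]]), 't': array([-0.05639441,  0.66825929,  1.18259047])}
{'t': 0.1, 'q': array([-1.31447337e+00,  5.28367002e-01,  1.43377060e+00,  9.89171360e-06,
        1.18143368e+00, -1.78498991e-01]), 'qd': array([-0.0002202 , -0.00173261, -0.00238105,  0.00053628,  0.00030424,
        0.00117404]), 'tau': array([-3.85066651e-04, -4.43304527e+01, -1.78586680e+01, -2.45695792e-04,
        3.86085041e-03, -4.28562188e-06]), 'tcp_pos': array([ 0.26314299, -0.56618814,  0.23043644]), 'tool_rot': array([ 9.76459108e-01,  2.15700329e-01, -3.39160739e-05, -9.88742004e-04]), 'force': array([ 0.26025302, -0.08597377,  0.05854519]), 'ft_torque': array([ 0.02208506, -0.02565379,  0.01953708]), 'gripper_force': 0.0, 'finger_gap': 1.0068992747797552}
```

View pics/top0.png

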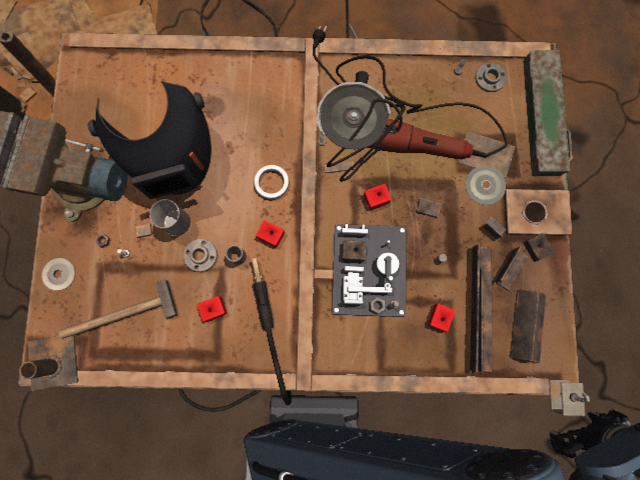

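View pics/side0.png

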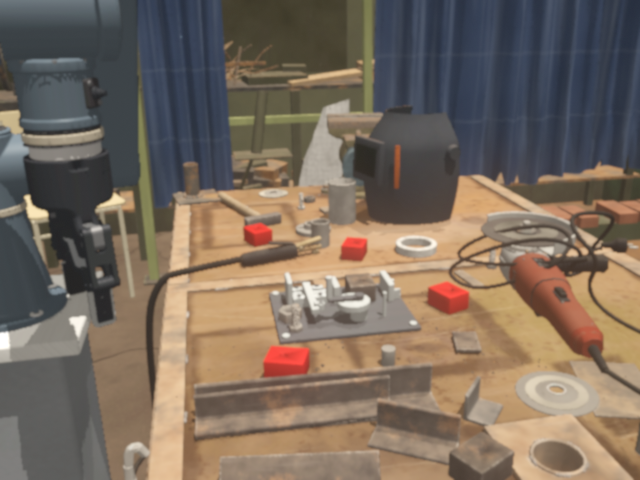

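The fixture is at top (370,270), with the dark block at (354,250). The look-alikes are red blocks at (376,196), (270,233), (211,308) and (442,318), plus rusty pieces at (428,207). Taking one close crop of the fixture to check.

```bash
python3 - <<'E'
import cv2
a=cv2.imread("pics/top0.png")[218:322,325:415]
b=cv2.imread("pics/side0.png")[260:350,260:430]
cv2.imwrite("pics/c1.png",cv2.resize(a,None,fx=5.7,fy=5.7,interpolation=cv2.INTER_CUBIC))
cv2.imwrite("pics/c2.png",cv2.resize(b,None,fx=4.7,fy=4.7,interpolation=cv2.INTER_CUBIC))
E
```

```text
(no output)
```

View pics/c1.png

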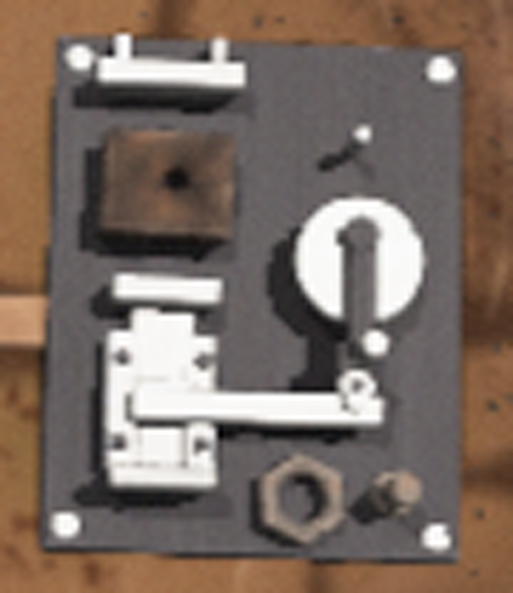

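View pics/c2.png

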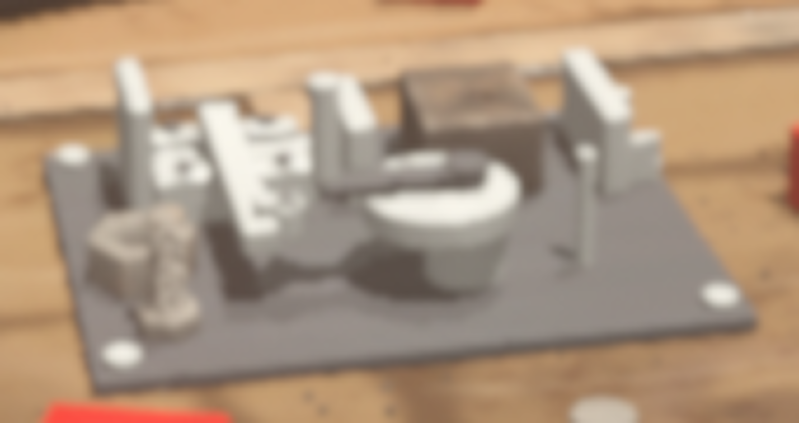

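The crop shows the dark drilled block (175,185), the lever pointing rearward with its post top at (375,343), the pin top at (362,133), the roller at (356,388), and the nut and bolt at (300,498) and (398,490). Next I fit the fixture pose.

```bash
cat > h.py <<'E'
import numpy as np
from station import *
from scipy.optimize import least_squares
c=calibration("top");K,R,t=c["camera_matrix"],c["R"],c["t"]
def proj(X): p=(np.asarray(X)@R.T+t)@K.T; return p[...,:2]/p[...,2:]
def w(P,p):
    P=np.atleast_2d(np.asarray(P,float));cs,s=np.cos(p[2]),np.sin(p[2])
    return np.c_[p[0]+cs*P[:,0]-s*P[:,1],p[1]+s*P[:,0]+cs*P[:,1],P[:,2]]
def crop(a): return (np.asarray(a,float)+.5)/5.7-.5+[325,218]
def ray(px,z):
    d=R.T@np.linalg.solve(K,[*px,1]);C=-R.T@t; return C+d*(z-C[2])/d[2]
E
python3 - <<'E'
from h import *
P=np.array([[.125,.1,.008],[.125,-.1,.008],[-.125,.1,.008],[-.125,-.1,.008],[.072,-.045,.055]])
u=crop([[57,38],[462,47],[43,548],[458,560],[362,133]])
r=least_squares(lambda p:(proj(w(P,p))-u).ravel(),[.5,-.1,0]);p=r.x
print(p,r.fun.reshape(-1,2).round(2),-R.T@t)
def fx(c,z):
    X=ray(crop(c),z);d=X[:2]-p[:2];return [np.cos(p[2])*d[0]+np.sin(p[2])*d[1],-np.sin(p[2])*d[0]+np.cos(p[2])*d[1]]
print("post",fx([375,343],.095),"roller",fx([356,388],.046),"tab rear top",fx([162,488],.061),"padfront",fx([168,277],.045),
"blk",[fx(k,.044) for k in([108,130],[237,133],[100,235],[232,240])],"nut",fx([300,498],.019),"bolt",fx([400,490],.049),"fence",fx([172,85],.044))
E
```

```text
[ 0.61634796 -0.15918121 -0.01210752] [[-0.45 -0.7 ]
 [ 0.11 -0.1 ]
 [-0.47  0.34]
 [ 0.65  0.41]
 [ 0.14 -0.03]] [ 0.46811776 -0.03558427  1.27588031]
post [np.float64(-0.030671212446251154), np.float64(-0.045739862405433596)] roller [np.float64(-0.0469719930073853), np.float64(-0.04399828946450909)] tab rear top [np.float64(-0.0964576616075634), np.float64(0.04621158170282191)] padfront [np.float64(0.002451799287250459), np.float64(0.044386009177407246)] blk [[np.float64(0.07164925616179166), np.float64(0.07407476710378222)], [np.float64(0.07208095239033306), np.float64(0.013047607758275714)], [np.float64(0.02146256186096754), np.float64(0.07665554707469795)], [np.float64(0.02097055731205695), np.float64(0.014602756943292263)]] nut [np.float64(-0.09739510913882013), np.float64(-0.021619831822792153)] bolt [np.float64(-0.09363168855952131), np.float64(-0.06428316590957181)] fence [np.float64(0.09424691933888465), np.float64(0.044240280245634714)]
```

Call:
apply_moves([
  [0,0,0,0,0,0.149,1],
  [0,0,0,0,0,0.149,1],
  [0,0,0,0,0,0.149,1],
  [0.032,-0.039,0,0,0,0,1],
  [0.032,-0.039,0,0,0,0,1],
  [0.032,-0.039,0,0,0,0,1],
  [0.032,-0.039,0,0,0,0,1],
  [0.032,-0.039,0,0,0,0,1],
], force=60)

```text
t: 1.1
tcp_pos: [0.4264, -0.3723, 0.2309]
tool_rot: [1.0, -0.006, -0.0, -0.0]
force: [-0.3, -0.1, 0.3]
finger_gap: -0.001
gripper_force: 0.0
```

Call:
apply_moves([
  [0.032,-0.039,0,0,0,0,1],
  [0.032,-0.039,0,0,0,0,1],
  [0.032,-0.039,0,0,0,0,1],
  [0.032,-0.039,0,0,0,0,1],
  [0.032,-0.037,0,0,0,0,1],
  [0,0,0.03,0,0,0,1],
  [0,0,0.03,0,0,0,1],
  [0,0,0,0,0,0,1],
])

```text
t: 2.1
tcp_pos: [0.586, -0.1814, 0.1685]
tool_rot: [1.0, -0.006, -0.003, -0.002]
force: [-0.8, 0.6, 1.0]
finger_gap: -0.003
gripper_force: 0.0
```

Call:
apply_moves([
  [0,-0.012,0,0,0,0,1],
  [0,0,0.03,0,0,0,1],
  [0,0,0.03,0,0,0,1],
  [0,0,0.02,0,0,0,1],
  [0,0,0.02,0,0,0,1],
  [0,0,0,0,0,0,1],
])

```text
t: 2.85
tcp_pos: [0.588, -0.1702, 0.0714]
tool_rot: [1.0, -0.006, -0.0, -0.0]
force: [0.3, 0.5, 0.6]
finger_gap: -0.004
gripper_force: 0.0
```

```bash
python3 - <<'E'
from station import *
import cv2
a=cv2.resize(snapshot("top")[205:325,320:420,::-1],None,fx=5,fy=5,interpolation=2)
b=cv2.resize(snapshot("side")[190:350,260:430,::-1],(425,400),interpolation=2)
import numpy as np
o=np.zeros((600,800,3),np.uint8);o[:,:500]=a;o[:353,500:]=cv2.resize(b[:, :360],(300,353))
cv2.imwrite("pics/d1.png",o)
E
```

```text
(no output)
```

View pics/d1.png

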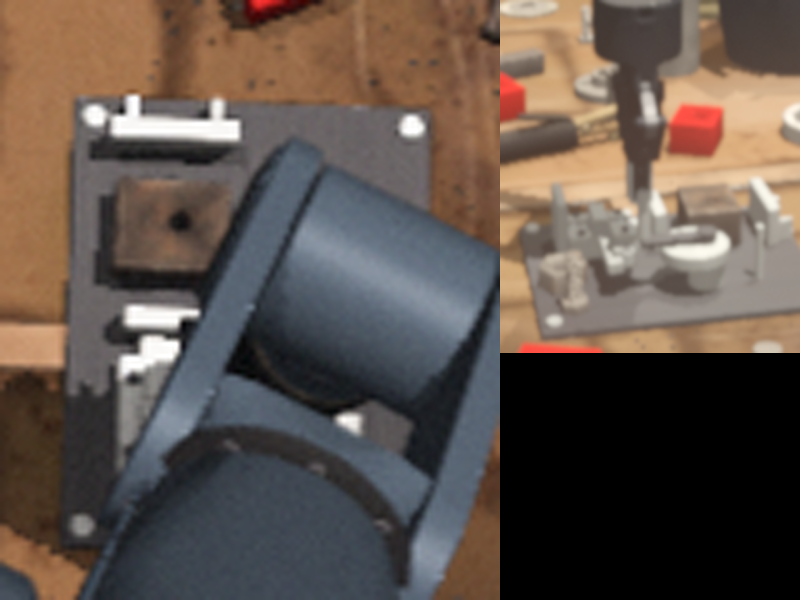

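The post at (640,200) in the side inset stands just in front of the fingertips, which are clear on its left. Working out the arc in tool axes.

```bash
python3 - <<'E'
from h import *
pf=np.array([.61635,-.15918]);y=-.0121
d=np.array([.588,-.1702])-pf;cur=np.array([np.cos(y)*d[0]+np.sin(y)*d[1],-np.sin(y)*d[0]+np.cos(y)*d[1]])*1000
print(cur)
def c(q):
    T=np.array([np.sin(q),-np.cos(q)]);dd=min(16/max(abs(T[0]),1e-6),20/max(abs(T[1]),1e-6),22)
    return np.array([25,-45])+55*np.array([-np.cos(q),-np.sin(q)])-dd*T
for q in np.linspace(0,2.94,22):
    n=c(q);e=(n-cur);cur=n;print(round(q,2),n.round(0),"tool",round(e[0]),round(-e[1]))
E
```

```text
[-28.21458592 -11.36221992]
0.0 [-30. -25.] tool -2 14
0.14 [-32. -33.] tool -2 8
0.28 [-34. -40.] tool -1 8
0.42 [-34. -47.] tool -1 7
0.56 [-33. -56.] tool 1 8
0.7 [-31. -64.] tool 2 8
0.84 [-28. -72.] tool 4 8
0.98 [-22. -80.] tool 6 8
1.12 [-15. -87.] tool 7 7
1.26 [ -8. -92.] tool 7 5
1.4 [ -0. -96.] tool 7 4
1.54 [  7. -99.] tool 8 3
1.68 [  15. -101.] tool 8 2
1.82 [  23. -102.] tool 8 1
1.96 [  30. -102.] tool 7 0
2.1 [  37. -102.] tool 7 -1
2.24 [  43. -101.] tool 6 -1
2.38 [ 50. -99.] tool 7 -2
2.52 [ 57. -95.] tool 7 -4
2.66 [ 64. -90.] tool 7 -5
2.8 [ 70. -83.] tool 6 -7
2.94 [ 75. -76.] tool 5 -7
```

Call:
apply_moves([
  [-0.002,0.007,0.006,0,0,0,1],
  [0,0.007,0,0,0,0,1],
  [-0.002,0.008,0,0,0,0,1],
  [-0.001,0.008,0,0,0,0,1],
  [-0.001,0.007,0,0,0,0,1],
])

```text
t: 3.58
tcp_pos: [0.5835, -0.2069, 0.0657]
tool_rot: [1.0, -0.007, 0.002, -0.001]
force: [5.5, 6.7, -1.7]
finger_gap: -0.003
gripper_force: 3.3
```

Call:
apply_moves([
  [0.001,0.008,0,0,0,0,1],
  [0.002,0.008,0,0,0,0,1],
  [0.004,0.008,0,0,0,0,1],
  [0.006,0.008,0,0,0,0,1],
  [0.007,0.007,0,0,0,0,1],
])

```text
t: 4.2
tcp_pos: [0.5993, -0.2459, 0.0645]
tool_rot: [1.0, -0.006, -0.002, -0.002]
force: [-4.0, 2.4, -1.5]
finger_gap: -0.003
gripper_force: 1.8
```

Call:
apply_moves([
  [0.007,0.005,0,0,0,0,1],
  [0.007,0.004,0,0,0,0,1],
  [0.008,0.003,0,0,0,0,1],
  [0.008,0.002,0,0,0,0,1],
  [0.008,0.001,0,0,0,0,1],
  [0.007,0,0,0,0,0,1],
  [0.007,-0.001,0,0,0,0,1],
])

```text
t: 5.08
tcp_pos: [0.6521, -0.2619, 0.0651]
tool_rot: [1.0, -0.006, -0.002, 0.0]
force: [-4.4, -0.6, 0.2]
finger_gap: 0.0
gripper_force: 1.9
```

Call:
apply_moves([
  [0.006,-0.001,0,0,0,0,1],
  [0.007,-0.002,0,0,0,0,1],
  [0.007,-0.004,0,0,0,0,1],
  [0.007,-0.005,0,0,0,0,1],
])

```text
t: 5.58
tcp_pos: [0.6747, -0.2475, 0.0648]
tool_rot: [1.0, -0.005, -0.007, -0.003]
force: [-16.6, 6.0, 8.3]
finger_gap: 0.0
gripper_force: 7.8
```

```bash
python3 - <<'E'
from station import *
import cv2
import numpy as np
a=cv2.resize(snapshot("top")[205:325,320:420,::-1],(400,480),interpolation=2)
b=cv2.resize(snapshot("side")[230:350,300:400,::-1],(400,480),interpolation=2)
cv2.imwrite("pics/d2.png",np.hstack([a,b]))
E
```

```text
(no output)
```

View pics/d2.png

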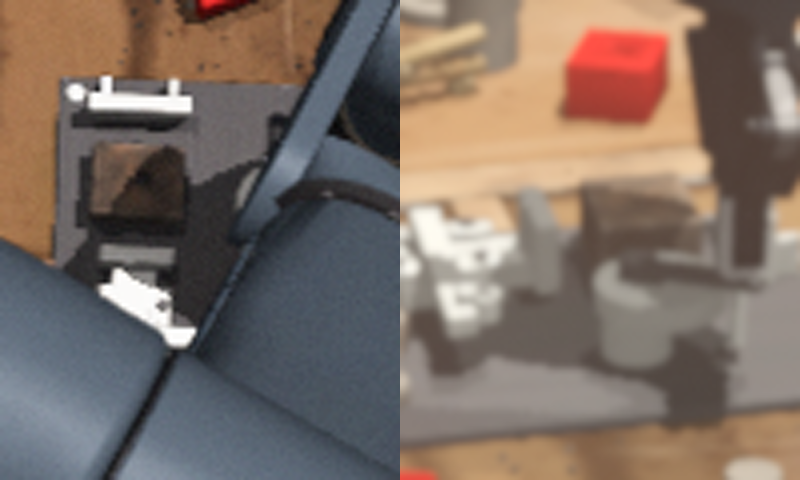

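```bash
python3 - <<'E'
from h import *
s=calibration("side");p=[.61635,-.15918,-.0121]
def pr(X): a=(w(X,p)@s["R"].T+s["t"])@s["camera_matrix"].T;a=a[:,:2]/a[:,2:];return ((a-[300,230])*4+[400,0]).round()
for q in(2.2,2.4,2.6,2.75,2.9):
    e=[.025-.055*np.cos(q),-.045-.055*np.sin(q)];print(q,pr([[*e,.054],[*e,.095]]).tolist())
print(pr([[.072,-.045,.055],[.072,-.045,.008],[.025,-.045,.054]]).tolist());z=sense();print(z["force"],z["tcp_pos"])
print(pr([[.0595,-.0876,.065]]))
E
```

```text
2.2 [[734.0, 289.0], [736.0, 202.0]]
2.4 [[747.0, 280.0], [749.0, 193.0]]
2.6 [[756.0, 270.0], [758.0, 184.0]]
2.75 [[760.0, 262.0], [762.0, 177.0]]
2.9 [[761.0, 254.0], [763.0, 169.0]]
[[739.0, 242.0], [737.0, 336.0], [637.0, 253.0]]
[-8.55116907  1.29563821  1.48612174] [ 0.6763103  -0.24795792  0.0647309 ]
[[738. 263.]]
```

The lever is at about 2.4–2.5 rad; the lever end shows at (765,285). I'll step round to the post's right side and finish by pushing to the left.

Call:
apply_moves([
  [-0.012,0.006,0,0,0,0,1],
  [0,0.022,0,0,0,0,1],
  [0.014,0,0,0,0,0,1],
  [0.014,0,0,0,0,0,1],
  [0,-0.006,0,0,0,0,1],
  [0,-0.006,0,0,0,0,1],
  [0,-0.006,0,0,0,0,1],
])

```text
t: 6.55
tcp_pos: [0.6957, -0.2598, 0.0653]
tool_rot: [1.0, -0.006, -0.0, -0.0]
force: [-0.7, -0.2, 0.8]
finger_gap: 0.003
gripper_force: 0.0
```

Call:
apply_moves([
  [0,-0.006,0,0,0,0,1],
  [0,-0.006,0,0,0,0,1],
])

```text
t: 6.8
tcp_pos: [0.6968, -0.2491, 0.0657]
tool_rot: [1.0, -0.006, 0.001, 0.002]
force: [1.7, -6.0, -2.1]
finger_gap: -0.002
gripper_force: 3.3
```

Contact made on the right side; keep pushing left.

Call:
apply_moves([
  [0,-0.006,0,0,0,0,1],
  [0,-0.005,0,0,0,0,1],
  [0,0,0,0,0,0,1],
])

```text
t: 7.18
tcp_pos: [0.7012, -0.2407, 0.0661]
tool_rot: [1.0, -0.006, 0.006, 0.004]
force: [8.9, -7.6, -6.4]
finger_gap: 0.0
gripper_force: 4.6
```

Call:
apply_moves([
  [0,-0.004,0,0,0,0,1],
  [0,-0.003,0,0,0,0,1],
  [0,0,0,0,0,0,1],
])

```text
t: 7.55
tcp_pos: [0.703, -0.2353, 0.0663]
tool_rot: [1.0, -0.006, 0.008, 0.005]
force: [11.4, -10.2, -9.1]
finger_gap: -0.001
gripper_force: 6.7
```

```bash
python3 - <<'E'
from station import *
import cv2
import numpy as np
a=cv2.resize(snapshot("top")[205:325,320:420,::-1],(400,480),interpolation=2)
b=cv2.resize(snapshot("side")[230:350,300:400,::-1],(400,480),interpolation=2)
cv2.imwrite("pics/d3.png",np.hstack([a,b]))
E
```

```text
(no output)
```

View pics/d3.png

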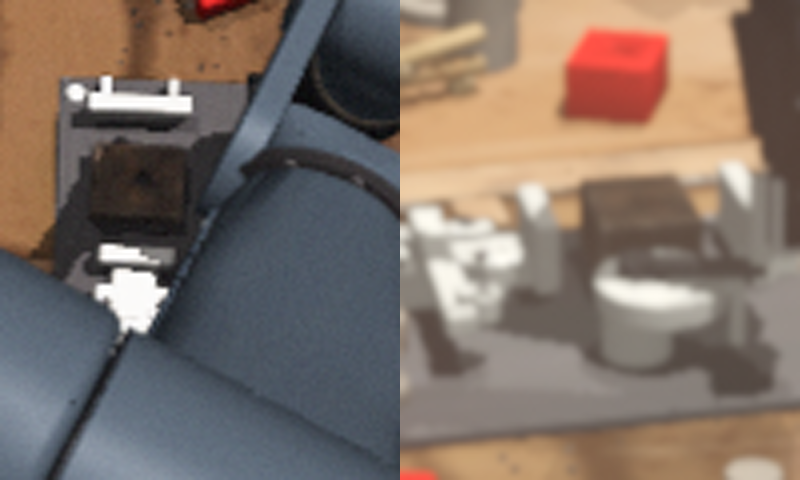

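The lever end is at (765,268), about 2.75 rad. The fingertips drifted forward, so I re-centre and push a little more.

Call:
apply_moves([
  [0,0.012,0,0,0,0,1],
  [-0.012,0,0,0,0,0,1],
  [0,-0.006,0,0,0,0,1],
  [0,-0.006,0,0,0,0,1],
  [0,-0.005,0,0,0,0,1],
  [0,0,0,0,0,0,1],
])

```text
t: 8.4
tcp_pos: [0.683, -0.2333, 0.0654]
tool_rot: [1.0, -0.005, -0.001, 0.007]
force: [-4.8, -20.0, -4.6]
finger_gap: -0.0
gripper_force: 8.0
```

Call:
apply_moves([
  [0,-0.003,0,0,0,0,1],
  [0,-0.003,0,0,0,0,1],
  [0,0,0,0,0,0,1],
])

```text
t: 8.78
tcp_pos: [0.6811, -0.2278, 0.0651]
tool_rot: [1.0, -0.006, -0.003, 0.006]
force: [-8.4, -20.4, -4.0]
finger_gap: -0.0
gripper_force: 12.9
```

Call:
apply_moves([
  [0,0.025,0,0,0,0,1],
  [0,0,-0.05,0,0,0,1],
  [0,0,-0.06,0,0,0,1],
  [-0.045,-0.032,0,0,0,0,1],
  [-0.045,-0.032,0,0,0,0,1],
  [-0.045,-0.032,0,0,0,0,1],
  [-0.045,-0.032,0,0,0,0,1],
  [-0.012,-0.007,0,0,0,0,1],
])

```text
t: 9.78
tcp_pos: [0.4903, -0.1032, 0.1755]
tool_rot: [1.0, -0.005, -0.002, -0.001]
force: [-0.5, -0.4, -0.1]
finger_gap: -0.005
gripper_force: 0.0
```

```bash
python3 - <<'E'
from station import *
import cv2
import numpy as np
a=cv2.resize(snapshot("top")[205:325,320:420,::-1],(400,480),interpolation=2)
b=cv2.resize(snapshot("side")[230:350,300:400,::-1],(400,480),interpolation=2)
cv2.imwrite("pics/d4.png",np.hstack([a,b]));print(sense()["tcp_pos"])
E
```

```text
[ 0.49312852 -0.10523192  0.17583719]
```

View pics/d4.png

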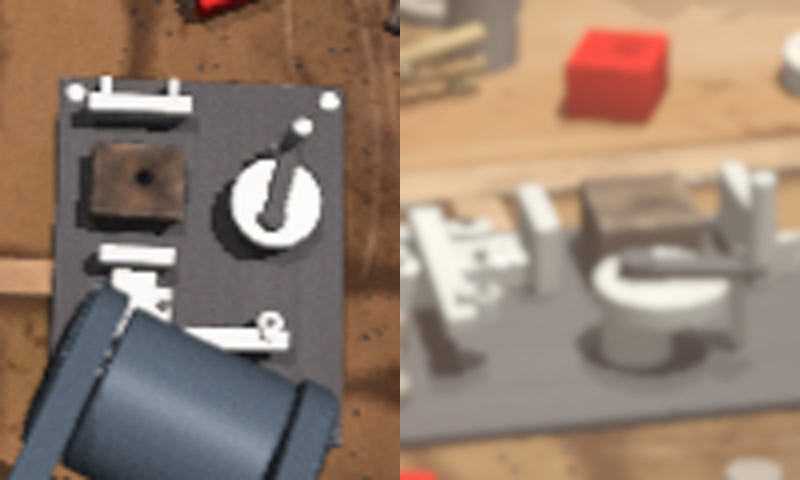

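```bash
python3 - <<'E'
from h import *
X=ray([395.4,236.6],.095);d=X[:2]-[.61635,-.15918];y=-.0121
f=np.array([np.cos(y)*d[0]+np.sin(y)*d[1],-np.sin(y)*d[0]+np.cos(y)*d[1]]);v=f-[.025,-.045];print(f,np.hypot(*v),np.arctan2(-v[1],-v[0]))
E
```

```text
[ 0.07658167 -0.05800243] 0.053195226583512396 2.894662309990944
```

The post measures q ≈ 2.89, so the cam is at its stop and the slide is still back. Descending behind the tab.

Call:
apply_moves([
  [-0.005,0.008,0,0,0,0,1],
  [0,0,0.045,0,0,0,1],
  [0,0,0.045,0,0,0,1],
  [0,0,0.03,0,0,0,1],
  [0,0,0.018,0,0,0,1],
  [0,0,0,0,0,0,1],
])

```text
t: 10.62
tcp_pos: [0.4894, -0.1158, 0.0357]
tool_rot: [1.0, -0.007, -0.001, -0.0]
force: [0.1, -1.0, 0.6]
finger_gap: 0.002
gripper_force: 0.0
```

Call:
apply_moves([
  [0.006,0,0,0,0,0,1],
  [0.006,0,0,0,0,0,1],
  [0.006,0,0,0,0,0,1],
  [0.006,0,0,0,0,0,1],
  [0.006,0,0,0,0,0,1],
  [0.006,0,0,0,0,0,1],
  [0,0,0,0,0,0,1],
])

```text
t: 11.5
tcp_pos: [0.5258, -0.115, 0.0373]
tool_rot: [1.0, -0.006, 0.001, 0.0]
force: [0.1, -0.7, 0.2]
finger_gap: -0.001
gripper_force: 0.1
```

Call:
apply_moves([
  [0.006,0,0,0,0,0,1],
  [0.006,0,0,0,0,0,1],
  [0.005,0,0,0,0,0,1],
])

```text
t: 11.88
tcp_pos: [0.5374, -0.1148, 0.0372]
tool_rot: [1.0, -0.005, -0.005, -0.001]
force: [-11.8, -3.4, 8.6]
finger_gap: -0.001
gripper_force: 5.7
```

Call:
apply_moves([
  [0.004,0,0,0,0,0,1],
  [0.004,0,0,0,0,0,1],
])

```text
t: 12.12
tcp_pos: [0.5453, -0.115, 0.0371]
tool_rot: [1.0, -0.005, -0.005, -0.001]
force: [-11.3, -3.9, 6.9]
finger_gap: -0.0
gripper_force: 5.6
```

Call:
apply_moves([
  [0.004,0,0,0,0,0,1],
  [0.004,0,0,0,0,0,1],
  [0.003,0,0,0,0,0,1],
])

```text
t: 12.5
tcp_pos: [0.5511, -0.1148, 0.0371]
tool_rot: [1.0, -0.004, -0.011, -0.001]
force: [-26.1, -9.3, 18.7]
finger_gap: 0.004
gripper_force: 12.4
```

Call:
apply_moves([
  [0.003,0,0,0,0,0,1],
  [0.003,0,0,0,0,0,1],
])

```text
t: 12.75
tcp_pos: [0.551, -0.1147, 0.0371]
tool_rot: [1.0, -0.004, -0.017, -0.002]
force: [-35.3, -12.8, 28.0]
finger_gap: -0.003
gripper_force: 18.3
```

The force is rising with no further travel, so the slide is home. Hold briefly, then back off and look.

Call:
apply_moves([
  [0.001,0,0,0,0,0,1],
  [0,0,0,0,0,0,1],
  [0,0,0,0,0,0,1],
  [-0.03,0,0,0,0,0,1],
  [-0.03,0,0,0,0,0,1],
  [0,0,-0.05,0,0,0,1],
  [0,0,-0.06,0,0,0,1],
])

```text
t: 13.62
tcp_pos: [0.5078, -0.1148, 0.1476]
tool_rot: [1.0, -0.007, -0.001, -0.001]
force: [0.1, -0.8, 0.3]
finger_gap: 0.004
gripper_force: 0.0
```

Call:
apply_moves([
  [-0.02,0.05,-0.02,0,0,0,1],
  [-0.02,0.05,-0.02,0,0,0,1],
  [-0.02,0.05,0,0,0,0,1],
  [0,0.05,0,0,0,0,1],
  [0,0.05,0,0,0,0,1],
  [0,0,0,0,0,0,1],
])

```text
t: 14.38
tcp_pos: [0.4458, -0.369, 0.1877]
tool_rot: [1.0, -0.008, 0.002, 0.002]
force: [0.4, 0.5, -0.3]
finger_gap: 0.006
gripper_force: 0.0
```

```bash
python3 - <<'E'
from station import *
import cv2
import numpy as np
a=cv2.resize(snapshot("top")[205:325,320:420,::-1],(400,480),interpolation=2)
b=cv2.resize(snapshot("side")[230:350,300:400,::-1],(400,480),interpolation=2)
cv2.imwrite("pics/d5.png",np.hstack([a,b]));s=sense();print(s["tcp_pos"],s["force"])
E
```

```text
[ 0.44484296 -0.36422683  0.18702633] [ 0.60550048  1.11490139 -0.41343412]
```

View pics/d5.png

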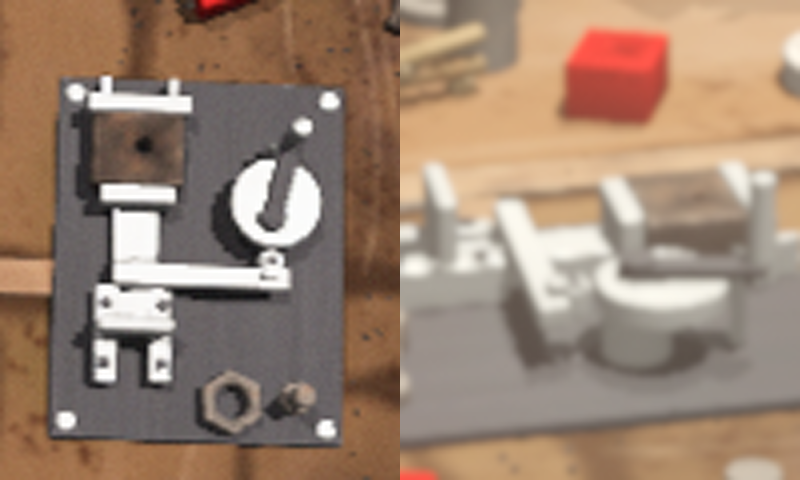

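The block at (140,148) is square between the pad (138,195) and the fence (140,103). The roller is at the cam's low side (270,260), and the nut and bolt have not moved.

```bash
python3 -c "
from station import *
print(sign_off())"
```

```text
the job is handed in; nothing more can be done
None
```

The job is handed in: the cam is at its low point (measured about 2.89 rad), the slide was pushed to its stop, and the last picture shows the block square against the fence with the nut and bolt unmoved; the judging returned no verdict.

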